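# Dip the gearbox through its filler neck

## Task

Take the dip rod by its square grip, slide it out of the slotted holder through the open end, and lower it into the gearbox's filler neck without letting it touch the neck or the gearbox, until the raised ring on the rod is level with the neck's rim. Finish while holding it there, still and centred in the neck, carried by the gripper alone; leave the other things on the bench where they are.

Things in the scene. Friction and masses are not known exactly. Their poses are not given: they have to be found in the camera images.
- rod: Loose steel dip rod, 187 mm long, 0.10 to 0.19 kg, hanging upright in the holder. Origin: centre of its lower tip, 35 mm above the bench at the start; z up along the rod. From the tip up: rod 10 mm in diameter to 115 mm; collar 34 mm in diameter from 115 to 121 mm (it rests on the holder's lower flanges); neck 12 mm in diameter; square grip on top.
- rod_grip (a point): Centre of the rod's grip, on its axis, 167 mm above the tip. The grip is a black plastic block 24 x 24 mm and 40 mm high (147 to 187 mm above the tip), its faces square to the rod's x and y.
- rod_ring (a point): Mid-height of the raised ring on the rod (14 mm in diameter, 6 mm high), on the rod's axis, 80 mm above the tip.
- holder: Fixed steel holder: a straight level channel along its x, on a post and a foot 130 x 120 mm. Origin: on the channel's centre line at bench level, z up. The collar rests on two lower flanges, top at 150 mm; two keeper strips (underside 165, top 169 mm) overhang it, so it lifts at most 9 mm inside. Slots 20 mm wide; channel 45 mm wide inside, 53 mm outside. Rod starts at y = 0, x = 0 to 30 mm.
- holder_mouth (a point): Middle of the channel's open end, 150 mm above the bench, at x = -57 mm in the holder's frame; the rod leaves along the holder's -x (roughly towards the robot) and is clear once its axis is 17 mm past this point. The other end is closed.
- gearbox: Fixed aluminium gearbox housing, 140 x 110 mm and 63 mm high, with a short shaft on its +x face. On top: the open filler neck (dark tube, the taller one) and a closed low round cover with a bolt boss (top at 85 mm). Origin: centre of the underside, z up.
- neck_rim (a point): Centre of the filler neck's mouth, at the height of its rim, 105 mm above the bench, at x = -30, y = 18 mm in the gearbox's frame. The neck is upright, 38 mm in outer diameter; its bore is 26 mm in diameter and runs straight down 97 mm into the housing to a closed floor.
- jar: Loose bystander: clear jar of 56 mm diameter, 70 mm high, origin under its centre.
- tape: Loose bystander: roll of paper tape lying flat, 84 mm in diameter, 24 mm high, origin under its centre.
- socket: Loose bystander: steel socket standing up, 30 mm in diameter, 35 mm high, origin under its centre.
- spraycan: Loose bystander: white can, 60 mm in diameter, 170 mm high, origin under its centre.
- oilbottle: Loose bystander: grey bottle, 70 mm in diameter, 190 mm high, origin under its centre.
- screwdriver: Loose bystander: screwdriver lying on the bench near the robot, along its x axis.
- wrench: Loose bystander: steel wrench lying on the bench near the robot, along its x axis.
Not all that is in view belongs to the job. Leave any red look-alike of the rod alone. Leave any red look-alike of the holder alone.

How it is judged:
By the outcome, as a careful person would: the job done as asked, in the order asked, and still so for the second after the job is handed in, while the arm keeps its last pose, push and grip.
It also fails if it takes over 51 s, if anything falls off the work surface, if the arm or the gripper's body presses on something with over 40 N, if the wrist force passes 120 N, or if a joint passes its speed limit or range.

## Robot

A 6-joint arm with a two-finger parallel gripper is mounted at the origin on the work surface. World frame = base frame: x ahead of the robot, y to its left, z up, the work surface at z = 0. Lengths are in m, angles in degrees, forces in N, time in s.
With the tool pointing down it reaches from about 0.275 to 0.725 m from the base axis. Payload 5.6 kg.
Tool frame: the origin (TCP) lies between the finger pads; the fingertips stand 11 mm ahead of it and the grasp point (between the pads) lies 8 mm behind it (robot.finger_overhang is the distance from the TCP to the fingertips, in m); x points along the fingers, y is the direction in which the jaws open and shut, and the axes are right-handed (so a half turn about x gives the same grasp; the last joint's range is limited). The gripper opens to 85 mm and grips with 20 to 120 N. Pads are 22 mm wide; open, the fingers measure 114 mm over their backs; the gripper's body (76 mm by 85 mm) begins 54 mm behind the grasp point. The pads swing forward as they close: fully open they stand 13 mm farther back than shut.
Start: joints at [-50.214, 14.616, 6.199, 0, -81.583, -16.306], TCP at [0.219, -0.504, 0.242] pointing down, gripper open.
Joint ranges: [-168.99, 168.99], [-69.2, 112.95], [-62.41, 85.93], [-164.36, 98.24], [-168.68, -3.75], [-174.98, 174.98]. Speed limits (degrees/s): [147.25, 147.25, 180, 180, 180, 180].

## Interface

Orientations are given as a 3x3 rotation matrix whose columns are the frame's x, y, z axes.
In Python, from workcell import robot gives the robot as it stands.
- The arm moves only by the tool drive_tool, never from a script. Its argument "increments" is a list of rows, each a list of 7 numbers: the shift along the tool's x, y, z in mm, then the turn, a rotation vector about the tool's x, y, z in degrees, then the finger opening in mm, from 0 to 85.4. In form: [[tx, ty, tz, wx, wy, wz, jaw], ...]. A call has 1 to 10 rows; each row is the pose to reach, as a shift and turn from the pose commanded when the call began, along the tool's axes at that moment; what a row does not reach only later rows make up. A row lasts 1/10 s, in which the tool goes at most 50 mm and 8.59 degrees, less where a joint would pass 70% of its speed; a pose out of reach is approached as far as the arm can. A call with a gripper value outside its range is refused whole. The fingers move at their own pace and stop on an object; "grip_force" is the grip in N (left out, the last holds). Time passes only in rows, so rows that repeat a pose let the fingers close. It gives the time, the measured TCP pose, the force and the opening at its end, in the units of the state.
- robot.get_obs(): the state, without advancing time (a new reading comes with each control period).
- robot.read_camera(name): name is "scene" or "top" or "wrist"; returns the picture (480x640x3 uint8, red, green, blue); there is no depth.
- robot.get_calibration(name): a dict with "fx", "fy", "cx", "cy" (pixels), "dist" ([k1, k2, p1, p2, k3] as OpenCV has them; the pictures are not rectified), "T" (4x4, takes a point from camera to world coordinates). Camera axes: x right, y up, looking along -z (the intrinsics and any distortion apply to the point x, -y, -z); pixel columns grow to the right and rows downward; lengths in m; the calibration is good to about 2 mm. A picture is of the moment at which its call begins: read the wrist's pose just before it. get_calibration takes no time and is no camera call; for the wrist camera it gives the pose at the moment of the call.
- robot.job_done(): hands the job in, once; it reports no verdict.
The state is a dict: "time_s": time; "qpos": joint angles; "dq": joint speeds; "joint_torque": joint torques, N m; "tcp_pos": TCP position; "tcp_rot": TCP orientation; "ft_force": force on the tool from outside, world axes, zero at the start; "wrist_torque": the same for the moment, N m; "gripper_width": finger opening in m.
Only numpy, scipy, OpenCV 4.12 (cv2) and the standard library are available. Lean on these libraries where they do the work, as an engineer would, in place of code of your own. Each camera call takes 0.05 s, during which the arm holds its last target.

## Working session

There is one attempt and no reset: what is moved stays moved. The work goes in short steps, Python scripts to look and compute and a tool call to move; the robot and the scene stay as the last step left them, time stands still between calls to the robot, and variables do not carry over. Pictures are saved under pics/ and viewed, and the job is handed in when it is done.

Besides the shell and the picture viewer there is one more tool, called after "Request:" as a command line: name --pt "numbers of a row" for each row, then --argument value for the rest. drive_tool: Moves the arm, as the interface text tells. Its arguments: {"type":"object","properties":{"increments":{"type":"array","items":{"type":"array","items":{"type":"number"}}},"grip_force":{"type":"number"}},"required":["increments"]}

```bash
mkdir -p pics; ls
python3 - <<'E'
from workcell import robot
import cv2,numpy as np
for n in ["scene","top","wrist"]:
    c=robot.get_calibration(n); print(n,{k:np.round(v,4).tolist() for k,v in c.items()})
    cv2.imwrite(f"pics/{n}0.png",cv2.cvtColor(robot.read_camera(n),cv2.COLOR_RGB2BGR))
o=robot.get_obs();print(o)
E
```

```text
pics
scene {'fx': 606.2889, 'fy': 606.2889, 'cx': 316.4618, 'cy': 242.2009, 'dist': [-0.1789, 0.0, 0.0, 0.0, 0.0], 'T': [[0.0015, -0.5621, 0.8271, 1.5416], [0.9999, 0.0122, 0.0065, 0.0213], [-0.0138, 0.827, 0.562, 0.811], [0.0, 0.0, 0.0, 1.0]]}
top {'fx': 566.6743, 'fy': 566.6743, 'cx': 325.6396, 'cy': 237.9729, 'dist': [-0.0981, 0.0, 0.0, 0.0, 0.0], 'T': [[-0.0045, 0.9832, -0.1826, 0.3262], [-0.9999, -0.0027, 0.0101, 0.0408], [0.0094, 0.1826, 0.9831, 1.3526], [0.0, 0.0, 0.0, 1.0]]}
wrist {'fx': 424.3925, 'fy': 424.3925, 'cx': 320.7118, 'cy': 236.9796, 'dist': [-0.0916, 0.0, 0.0, 0.0, 0.0], 'T': [[-0.3993, -0.8821, -0.2498, 0.1564], [0.9168, -0.3837, -0.1107, -0.5317], [0.0018, -0.2732, 0.9619, 0.374], [0.0, 0.0, 0.0, 1.0]]}
{'time_s': 0.15, 'qpos': array([-5.02135287e+01,  1.46450202e+01,  6.14914959e+00, -1.84643973e-02,
       -8.15815504e+01, -1.63087584e+01]), 'dq': array([ 0.03836011, -0.1243977 ,  0.28471735,  0.12085684,  0.01533405,
        0.04894066]), 'joint_torque': array([-7.88451962e-04, -3.86941803e+01,  2.38079488e+01,  5.36664650e+00,
       -4.60432522e-03, -1.32550355e-06]), 'tcp_pos': array([ 0.21904568, -0.50413517,  0.24162056]), 'tcp_rot': array([[-6.19728910e-04, -3.98348416e-01,  9.17233970e-01],
       [ 1.24234762e-03,  9.17233131e-01,  3.98348891e-01],
       [-9.99999036e-01,  1.38639176e-03, -7.35486839e-05]]), 'ft_force': array([ 0.48413211, -0.27386644,  0.61995747]), 'wrist_torque': array([ 0.03816736,  0.02657272, -0.01172368]), 'gripper_width': 0.08507256729784421}
```

View pics/scene0.png

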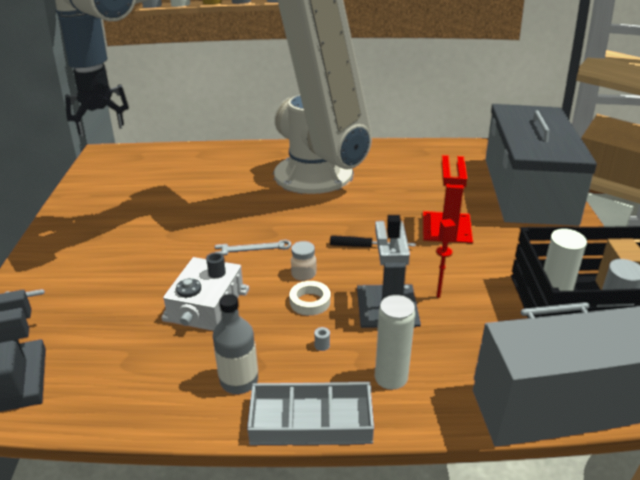

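View pics/top0.png

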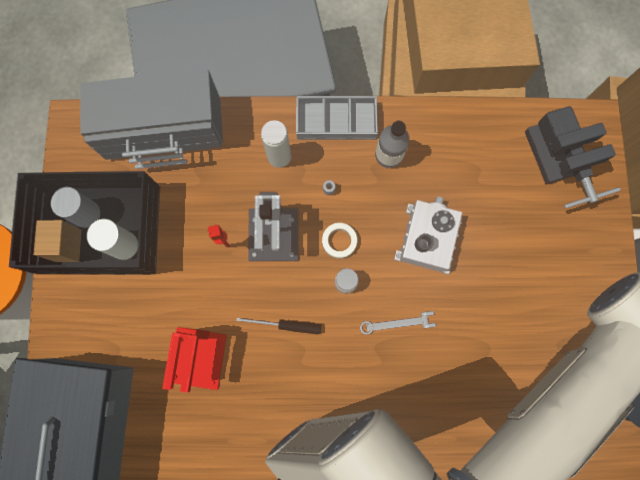

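View pics/wrist0.png

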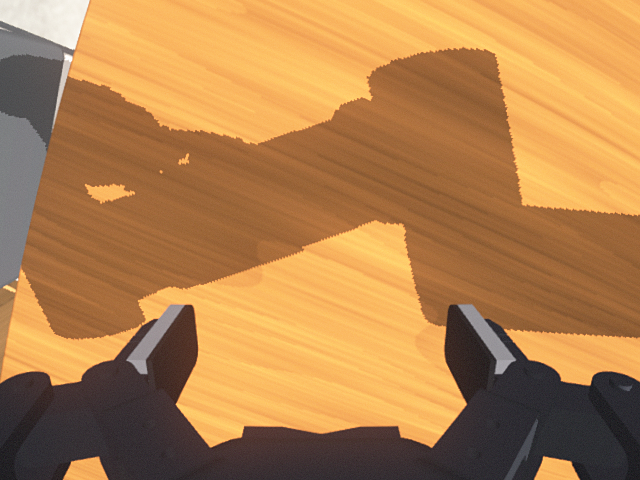

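The views show the grey holder with its rod (top ≈(266,210)) and the gearbox with its neck (top ≈(424,243)). The red stand and red rod are decoys. Next I'll zoom in.

Run:
```python
import cv2,numpy as np
t=cv2.imread("pics/top0.png");s=cv2.imread("pics/scene0.png")
a=cv2.resize(t[180:280,230:330],None,fx=4,fy=4,interpolation=cv2.INTER_NEAREST)
b=cv2.resize(t[190:290,385:485],None,fx=4,fy=4,interpolation=cv2.INTER_NEAREST)
cv2.imwrite("pics/z1.png",np.hstack([a,b]))
a=cv2.resize(s[205:335,345:435],None,fx=4,fy=4,interpolation=cv2.INTER_NEAREST)
b=cv2.resize(s[240:340,160:250],None,fx=4,fy=4,interpolation=cv2.INTER_NEAREST)
b=np.vstack([b,np.zeros((a.shape[0]-b.shape[0],b.shape[1],3),np.uint8)])
cv2.imwrite("pics/z2.png",np.hstack([a,b]))
```

```text
(no output)
```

View pics/z1.png

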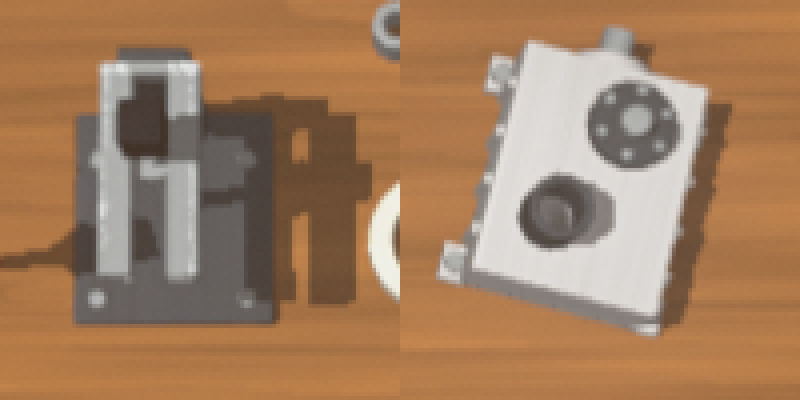

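View pics/z2.png

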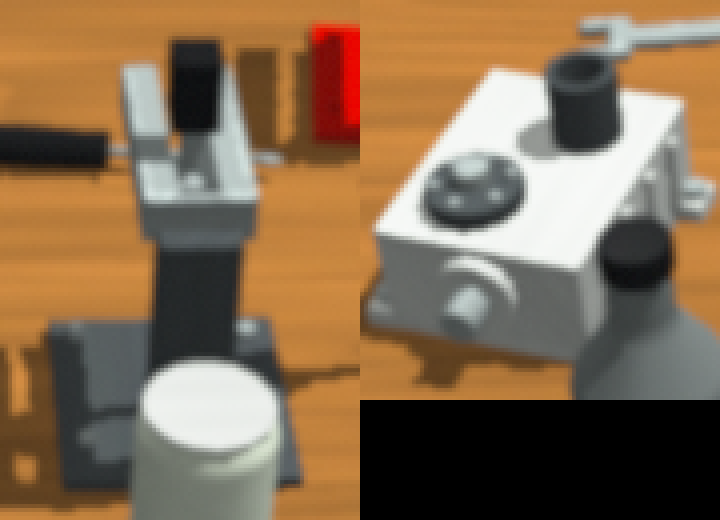

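```bash
cat > h.py <<'E'
import numpy as np,cv2
from workcell import robot
def ray(c,u,v):
    K=np.array([[c['fx'],0,c['cx']],[0,c['fy'],c['cy']],[0,0,1]])
    p=cv2.undistortPoints(np.array([[[u,v]]],float),K,np.array(c['dist']),criteria=(3,50,1e-10))[0,0]
    T=np.array(c['T']);d=T[:3,:3]@np.array([p[0],-p[1],-1]);return T[:3,3],d
def onz(c,u,v,z):
    o,d=ray(c,u,v);return o+d*(z-o[2])/d[2]
def proj(c,P):
    T=np.array(c['T']);p=T[:3,:3].T@(np.array(P)-T[:3,3]);q=np.array([p[0],-p[1],-p[2]])
    K=np.array([[c['fx'],0,c['cx']],[0,c['fy'],c['cy']],[0,0,1]])
    return cv2.projectPoints(q.reshape(1,1,3),np.zeros(3),np.zeros(3),K,np.array(c['dist']))[0][0,0]
def tri(a,b):
    # least-squares of rays
    A=np.zeros((3,3));y=np.zeros(3)
    for o,d in (a,b):
        d=d/np.linalg.norm(d);M=np.eye(3)-np.outer(d,d);A+=M;y+=M@o
    return np.linalg.solve(A,y)
def save(name,im): cv2.imwrite("pics/"+name,cv2.cvtColor(im,cv2.COLOR_RGB2BGR))
E
python3 - <<'E'
from h import *
t=robot.get_calibration("top");s=robot.get_calibration("scene")
print("neck top",onz(t,423.75,242.7,.105),"scene",onz(s,160+(585-360)/4,240+69/4,.105))
f=lambda x,y:(230+x/4,180+y/4)
g=lambda x,y:(345+x/4,205+y/4)
print("grip scene topface",onz(s,*g(197,46),.222))
print("grip top",onz(t,*f(143,125),.222))
for p in [(78,116),(272,116),(275,322),(76,322)]: print("foot",onz(t,*f(*p),.008)[:2])
for p in [(100,62),(202,62),(196,276),(98,276)]: print("keeper",onz(t,*f(*p),.169)[:2])
h=lambda x,y:(385+(x-400)/4,190+y/4)
for p in [(527,42),(707,90),(660,325),(470,268)]: print("gbox",onz(t,*h(*p),.063)[:2])
print("cover",onz(t,*h(633,124),.08)[:2])
for n,u,v,z in [("jar",347,278,.07),("tape",340,240,.024),("socket",330,187,.035),("can",274,130,.17),("bottle",398,129,.19),("screw",320,327,.02),("screw2",237,320,.01),("wr",366,327,.01),("wr2",432,320,.01),("redrod",216,232,.15),("redrod lo",228,246,.0)]:
    print(n,onz(t,u,v,z)[:2].round(3))
E
```

```text
Traceback (most recent call last):
  File "h.py", line 8, in onz
    o,d=ray(c,u,v);return o+d*(z-o[2])/d[2]
        ~~~^^^^^^^
  File "h.py", line 5, in ray
    p=cv2.undistortPoints(np.array([[[u,v]]],float),K,np.array(c['dist']),criteria=(3,50,1e-10))[0,0]
      ~~~~~~~~~~~~~~~~~~~^^^^^^^^^^^^^^^^^^^^^^^^^^^^^^^^^^^^^^^^^^^^^^^^^^^^^^^^^^^^^^^^^^^^^^^
cv2.error: OpenCV(4.12.0) :-1: error: (-5:Bad argument) in function 'undistortPoints'
> Overload resolution failed:
>  - undistortPoints() got an unexpected keyword argument 'criteria'
>  - undistortPoints() got an unexpected keyword argument 'criteria'
```

```bash
sed -i 's/cv2.undistortPoints(\(.*\),criteria=(3,50,1e-10))/cv2.undistortPointsIter(\1,np.eye(3),np.eye(3),(3,50,1e-10))/' h.py
cat > m1.py <<'E'
from h import *
t=robot.get_calibration("top");s=robot.get_calibration("scene")
print("neck top",onz(t,423.75,242.7,.105),"scene",onz(s,160+(585-360)/4,240+69/4,.105))
f=lambda x,y:(230+x/4,180+y/4)
g=lambda x,y:(345+x/4,205+y/4)
print("grip scene topface",onz(s,*g(197,46),.222))
print("grip top",onz(t,*f(143,125),.222))
for p in [(78,116),(272,116),(275,322),(76,322)]: print("foot",onz(t,*f(*p),.008)[:2])
for p in [(100,62),(202,62),(196,276),(98,276)]: print("keeper",onz(t,*f(*p),.169)[:2])
h=lambda x,y:(385+(x-400)/4,190+y/4)
for p in [(527,42),(707,90),(660,325),(470,268)]: print("gbox",onz(t,*h(*p),.063)[:2])
print("cover",onz(t,*h(633,124),.08)[:2])
for n,u,v,z in [("jar",347,278,.07),("tape",340,240,.024),("socket",330,187,.035),("can",274,130,.17),("bottle",398,129,.19),("screw",320,327,.02),("screw2",237,320,.01),("wr",366,327,.01),("wr2",432,320,.01),("redrod",216,232,.15),("redrod lo",228,246,.0)]:
    print(n,onz(t,u,v,z)[:2].round(3))
E
python3 m1.py
```

```text
neck top [ 0.54654571 -0.19231888  0.105     ] scene [ 0.55221715 -0.18904982  0.105     ]
grip scene topface [0.5936174  0.15806307 0.222     ]
grip top [0.59222018 0.15164528 0.222     ]
foot [0.64833814 0.21239877]
foot [0.64796093 0.09407351]
foot [0.5212534  0.09171011]
foot [0.52154028 0.21103684]
keeper [0.63964202 0.18061684]
keeper [0.63944597 0.12557557]
keeper [0.52259272 0.12752693]
keeper [0.52272399 0.17946077]
gbox [ 0.65489998 -0.18732101]
gbox [ 0.62585903 -0.29307166]
gbox [ 0.48690426 -0.25887504]
gbox [ 0.52060178 -0.14958844]
cover [ 0.6017587  -0.24431167]
jar [ 0.472 -0.02 ]
tape [ 0.568 -0.007]
socket [0.696 0.016]
can [0.789 0.142]
bottle [ 0.783 -0.13 ]
screw [0.363 0.041]
screw2 [0.38  0.237]
wr [ 0.363 -0.067]
wr2 [ 0.378 -0.223]
redrod [0.563 0.266]
redrod lo [0.558 0.264]
```

Depths and sizes agree: the foot measures about 127x119 mm, the keepers span about 53 mm, and the two cameras agree to about 6 mm. Next I'll hover over the neck with the wrist camera to refine.

Request:
drive_tool --pt "-40 10 20 0 0 0 85" --pt "-80 30 60 6 0 0 85" --pt "-118 50 105 12 0 0 85" --pt "-118 70 150 18 0 0 85" --pt "-118 90 195 23.5 0 0 85" --pt "-118 110 240 23.5 0 0 85" --pt "-118 130 285 23.5 0 0 85" --pt "-118 150 325 23.5 0 0 85" --pt "-118 165 360 23.5 0 0 85" --pt "-118 176 383 23.5 0 0 85"

```text
time_s: 1.15
tcp_pos: [0.5021, -0.1874, 0.3592]
tcp_rot: [[-0.001, -0.002, 1.0], [0.001, 1.0, 0.002], [-1.0, 0.001, -0.001]]
ft_force: [0.3, -0.2, 0.2]
gripper_width: 0.0851
```

Request:
drive_tool --pt "0 0 0 0 0 0 85" --pt "0 0 0 0 0 0 85" --pt "0 0 0 0 0 0 85"

```text
time_s: 1.45
tcp_pos: [0.4999, -0.191, 0.3604]
tcp_rot: [[0.0, 0.001, 1.0], [-0.0, 1.0, -0.001], [-1.0, -0.0, 0.0]]
ft_force: [0.5, -0.0, 0.2]
gripper_width: 0.0849
```

Run:
```python
from h import *
o=robot.get_obs();c=robot.get_calibration("wrist");im=robot.read_camera("wrist")
save("w1.png",im);np.save("w1.npy",c['T']);print(o['time_s'],o['tcp_pos'],o['tcp_rot'].round(4).tolist(),np.round(c['T'],4).tolist(),o['ft_force'])
print(proj(c,[.549,-.191,.105]))
```

```text
1.45 [ 0.49990041 -0.19096396  0.36039913] [[0.0, 0.001, 1.0], [-0.0002, 1.0, -0.001], [-1.0, -0.0002, 0.0]] [[0.0, -0.9619, -0.2733, 0.4314], [1.0, -0.0, 0.0001, -0.1907], [-0.0002, -0.2733, 0.9619, 0.4929], [0.0, 0.0, 0.0, 1.0]] [ 0.52138924 -0.03802198  0.24771391]
[320.42944592 244.44686522]
```

View pics/w1.png

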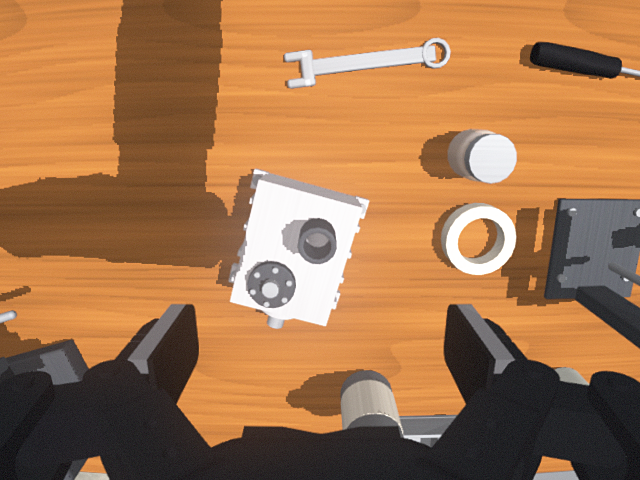

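Wrist view: the neck's mouth is at about (318,240), the gearbox is clear, and jar and tape are to the right. I'll measure the rim ellipse.

Run:
```python
from h import *
im=cv2.imread("pics/w1.png");c=robot.get_calibration("wrist");c['T']=np.load("w1.npy")
x0,y0=280,200;a=im[y0:280,x0:360]
cv2.imwrite("pics/z3.png",cv2.resize(a,None,fx=7,fy=7,interpolation=cv2.INTER_NEAREST))
g=cv2.cvtColor(a,cv2.COLOR_BGR2GRAY)
for th in (60,80,100):
    m=(g<th).astype(np.uint8)
    cs,_=cv2.findContours(m,cv2.RETR_CCOMP,cv2.CHAIN_APPROX_NONE)
    for k in cs:
        if len(k)>20:
            e=cv2.fitEllipse(k);print(th,len(k),np.add(e[0],(x0,y0)).round(2),np.round(e[1],1),onz(c,e[0][0]+x0,e[0][1]+y0,.105).round(4))
```

```text
100 26 [285.56 269.23] [ 3.9 14.1] [ 0.5742 -0.2249  0.105 ]
100 80 [318.36 249.6 ] [16.4 24.3] [ 0.5542 -0.193   0.105 ]
100 92 [317.8  246.65] [38.  52.5] [ 0.5512 -0.1935  0.105 ]
```

View pics/z3.png

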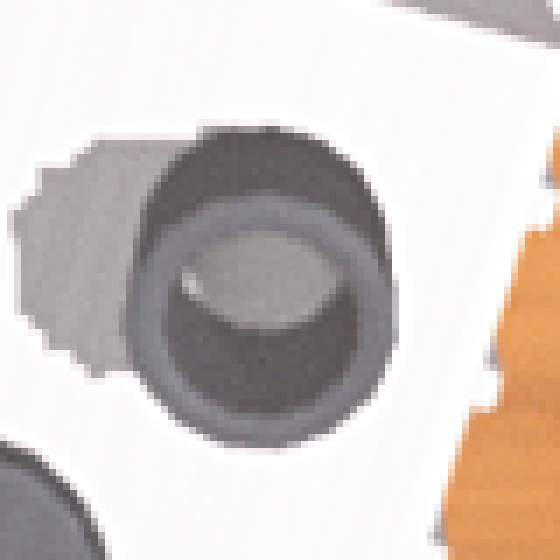

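Run:
```python
from h import *
c=robot.get_calibration("wrist");c['T']=np.load("w1.npy")
for u,v in [(317.2,245.2),(280+131/7-.5,245.2),(280+398/7-.5,245.2),(317.2,200+194/7-.5),(317.2,200+447/7-.5)]: print(onz(c,u,v,.105).round(4))
```

```text
[ 0.5498 -0.1941  0.105 ]
[ 0.5498 -0.2122  0.105 ]
[ 0.5498 -0.1758  0.105 ]
[ 0.532 -0.194  0.105]
[ 0.5681 -0.1941  0.105 ]
```

Request:
drive_tool --pt "0 35 5 0 0 0 85" --pt "0 75 10 0 0 0 85" --pt "0 115 15 0 0 0 85" --pt "0 155 20 0 0 0 85" --pt "0 195 25 0 0 0 85" --pt "0 235 30 0 0 0 85" --pt "0 275 35 0 0 0 85" --pt "0 310 40 0 0 0 85" --pt "0 343 40 0 0 0 85" --pt "0 343 40 0 0 0 85"

```text
time_s: 2.5
tcp_pos: [0.5403, 0.155, 0.3593]
tcp_rot: [[-0.001, -0.002, 1.0], [0.0, 1.0, 0.002], [-1.0, 0.0, -0.001]]
ft_force: [-0.7, -0.1, -0.8]
gripper_width: 0.085
```

Request:
drive_tool --pt "0 0 0 0 0 0 85" --pt "0 0 0 0 0 0 85" --pt "0 0 0 0 0 0 85"

```text
time_s: 2.8
tcp_pos: [0.5405, 0.1513, 0.3608]
tcp_rot: [[0.001, 0.002, 1.0], [0.0, 1.0, -0.002], [-1.0, 0.0, 0.001]]
ft_force: [0.5, 0.1, -0.4]
gripper_width: 0.0849
```

Run:
```python
from h import *
o=robot.get_obs();c=robot.get_calibration("wrist");im=robot.read_camera("wrist")
save("w2.png",im);np.save("w2.npy",c['T']);print(o['time_s'],o['tcp_pos'],o['tcp_rot'].round(4).tolist())
print(proj(c,[.593,.153,.222]))
```

```text
2.8 [0.54050111 0.15125893 0.3607899 ] [[0.0007, 0.0021, 1.0], [0.0002, 1.0, -0.0021], [-1.0, 0.0002, 0.0007]]
[322.81923441 297.69093196]
```

View pics/w2.png

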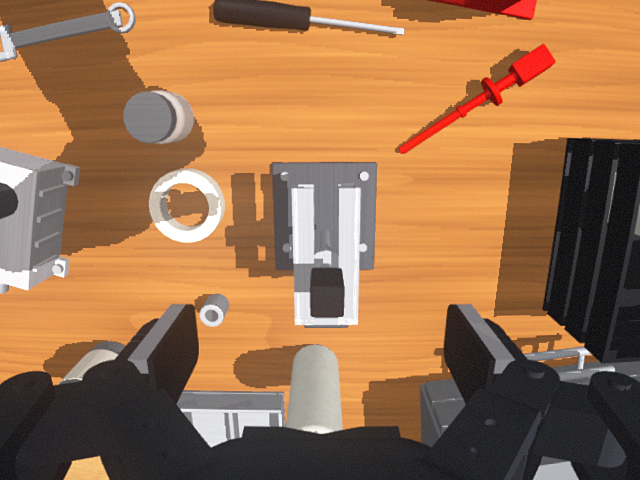

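Run:
```python
import cv2
im=cv2.imread("pics/w2.png")
cv2.imwrite("pics/z4.png",cv2.resize(im[170:335,265:385],None,fx=4.5,fy=3.6*1.25/1.25*1,interpolation=cv2.INTER_NEAREST) if 0 else cv2.resize(im[250:335,280:375],None,fx=7,fy=7,interpolation=cv2.INTER_NEAREST))
```

```text
(no output)
```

View pics/z4.png

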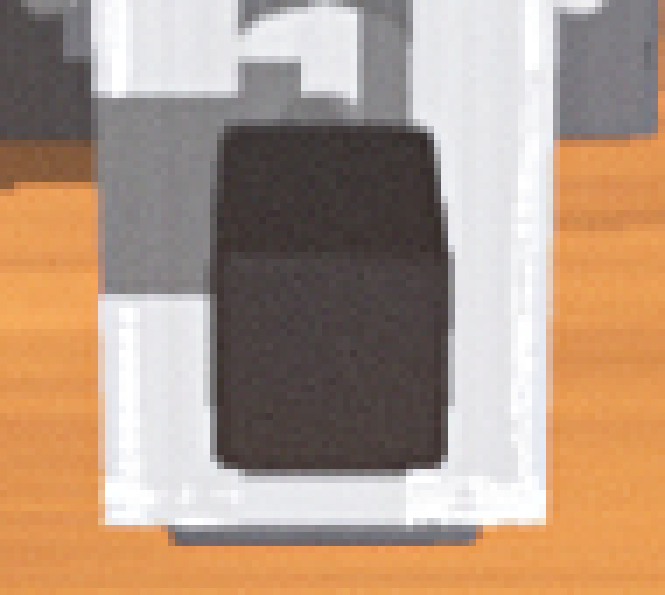

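Run:
```python
from h import *
c=robot.get_calibration("wrist");c['T']=np.load("w2.npy")
f=lambda x,y:(280+x/7-.5,250+y/7-.5)
for p in [(213,257),(452,255),(448,469),(214,470),(331,363)]: print("g",onz(c,*f(*p),.222).round(4))
for p in [(104,522),(548,522)]: print("end",onz(c,*f(*p),.169).round(4))
for p in [(292,187),(302,187),(358,187)]: print("mouth",onz(c,*p,.169).round(4))
for p in [(273,163),(375,163),(374,268),(274,268)]: print("foot",onz(c,*p,.008).round(4))
```

```text
g [0.5844 0.1441 0.222 ]
g [0.5842 0.1676 0.222 ]
g [0.6075 0.1676 0.222 ]
g [0.6075 0.144  0.222 ]
g [0.5958 0.1558 0.222 ]
end [0.641  0.1292 0.169 ]
end [0.6411 0.1829 0.169 ]
mouth [0.5243 0.1295 0.169 ]
mouth [0.5243 0.1372 0.169 ]
mouth [0.5243 0.1803 0.169 ]
foot [0.5226 0.0974 0.008 ]
foot [0.5227 0.2134 0.008 ]
foot [0.6495 0.2164 0.008 ]
foot [0.6493 0.0947 0.008 ]
```

Grip centre is (0.596, 0.156), its face measures 23.5×23.2 mm (24 expected), yaw is about 0, and the mouth is at x≈0.524. I'll descend now.

Request:
drive_tool --pt "10 2 20 0 0 0 85" --pt "20 4 45 0 0 0 85" --pt "40 4 55.5 0 0 0 85" --pt "70 4 55.5 0 0 0 85" --pt "100 4 55.5 0 0 0 85" --pt "125 4 55.5 0 0 0 85" --pt "145 4 55.5 0 0 0 85" --pt "158 4 55.5 0 0 0 85" --pt "166 4 55.5 0 0 0 85" --pt "166 4 55.5 0 0 0 85"

```text
time_s: 3.85
tcp_pos: [0.5955, 0.1559, 0.1934]
tcp_rot: [[-0.002, 0.001, 1.0], [-0.001, 1.0, -0.001], [-1.0, -0.001, -0.002]]
ft_force: [-0.1, 0.0, 0.6]
gripper_width: 0.0849
```

Request:
drive_tool --pt "0 0 0 0 0 0 50" --pt "0 0 0 0 0 0 50" --pt "0 0 0 0 0 0 50" --grip_force 40

```text
time_s: 4.15
tcp_pos: [0.5963, 0.1566, 0.1951]
tcp_rot: [[0.001, 0.0, 1.0], [0.001, 1.0, -0.0], [-1.0, 0.001, 0.001]]
ft_force: [-1.1, -0.1, 0.3]
gripper_width: 0.0499
```

Run:
```python
from h import *
o=robot.get_obs();c=robot.get_calibration("wrist");im=robot.read_camera("wrist")
save("w3.png",im);np.save("w3.npy",c['T']);print(o['time_s'],o['tcp_pos'],o['tcp_rot'].round(4).tolist(),o['ft_force'],o['gripper_width'])
```

```text
4.15 [0.59630469 0.15663682 0.19513796] [[0.0014, 0.0004, 1.0], [0.0006, 1.0, -0.0004], [-1.0, 0.0006, 0.0014]] [-1.08568355 -0.14754257  0.32288243] 0.04986448798357631
```

View pics/w3.png

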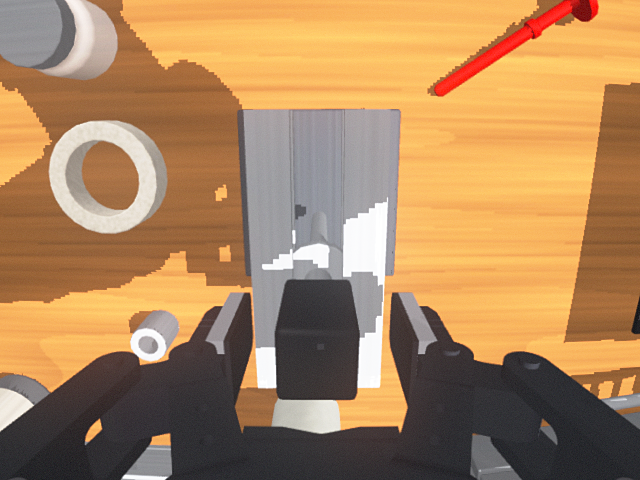

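The grip sits between the pads (block ≈(317,340), pads at x≈245 and x≈395) and the fingers are clear of the keepers. Closing.

Request:
drive_tool --pt "0 0 0 0 0 0 20" --pt "0 0 0 0 0 0 20" --pt "0 0 0 0 0 0 20" --pt "0 0 0 0 0 0 20" --pt "0 0 0 0 0 0 20" --pt "0 0 0 0 0 0 20" --grip_force 60

```text
time_s: 4.8
tcp_pos: [0.596, 0.1565, 0.1946]
tcp_rot: [[0.0, 0.0, 1.0], [0.0, 1.0, -0.0], [-1.0, 0.0, 0.0]]
ft_force: [-0.3, 0.6, 2.4]
gripper_width: 0.0233
```

Run:
```python
from h import *
o=robot.get_obs();c=robot.get_calibration("wrist");im=robot.read_camera("wrist")
save("w4.png",im);np.save("w4.npy",c['T']);print(o['time_s'],o['tcp_pos'],o['tcp_rot'].round(4).tolist(),o['ft_force'],o['wrist_torque'],o['gripper_width'])
```

```text
4.8 [0.59604972 0.15653646 0.19456861] [[0.0004, 0.0003, 1.0], [0.0001, 1.0, -0.0003], [-1.0, 0.0001, 0.0004]] [-0.26721946  0.56667292  2.35621839] [0.05260033 0.12548877 0.0068796 ] 0.023348806865603186
```

View pics/w4.png

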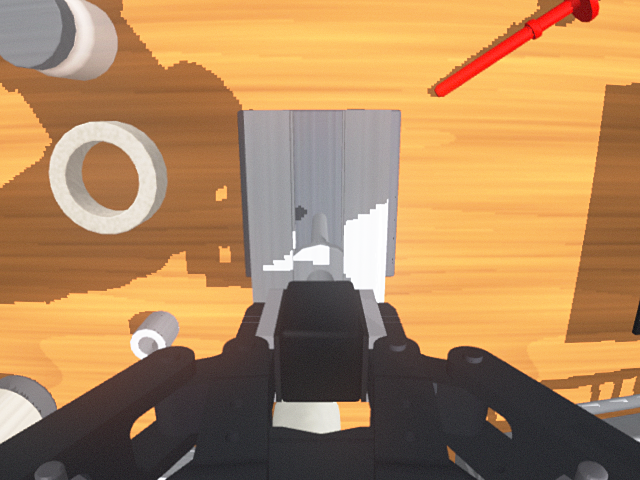

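Gripped at 23.3 mm. I'll lift 4 mm, which is within the 9 mm of play, then slide out along -x.

Request:
drive_tool --pt "-2 0 0 0 0 0 20" --pt "-4.5 0 0 0 0 0 20" --pt "-4.5 0 0 0 0 0 20" --pt "-4.5 0 0 0 0 0 20"

```text
time_s: 5.25
tcp_pos: [0.5958, 0.1566, 0.1986]
tcp_rot: [[-0.0, 0.0, 1.0], [0.0, 1.0, -0.0], [-1.0, 0.0, -0.0]]
ft_force: [1.2, 0.4, -0.8]
gripper_width: 0.0232
```

Request:
drive_tool --pt "0 0 -3 0 0 0 20" --pt "0 0 -8 0 0 0 20" --pt "0 0 -15 0 0 0 20" --pt "0 0 -22 0 0 0 20" --pt "0 0 -30 0 0 0 20" --pt "0 0 -38 0 0 0 20" --pt "0 0 -44 0 0 0 20" --pt "0 0 -48 0 0 0 20" --pt "0 0 -50 0 0 0 20" --pt "0 0 -50 0 0 0 20"

```text
time_s: 6.25
tcp_pos: [0.5458, 0.1566, 0.1989]
tcp_rot: [[0.0, 0.0, 1.0], [0.0, 1.0, -0.0], [-1.0, 0.0, 0.0]]
ft_force: [0.8, -0.0, -1.2]
gripper_width: 0.0233
```

Run:
```python
from h import *
o=robot.get_obs();c=robot.get_calibration("wrist");im=robot.read_camera("wrist")
save("w5.png",im);save("s5.png",robot.read_camera("scene"));print(o['time_s'],o['tcp_pos'],o['tcp_rot'].round(4).tolist(),o['ft_force'],o['wrist_torque'],o['gripper_width'])
```

```text
6.25 [0.54581983 0.15662136 0.19887825] [[0.0002, 0.0002, 1.0], [0.0001, 1.0, -0.0002], [-1.0, 0.0001, 0.0002]] [ 0.80126779 -0.04134499 -1.17585424] [0.02024249 0.01237496 0.03323525] 0.023290063907747637
```

View pics/w5.png

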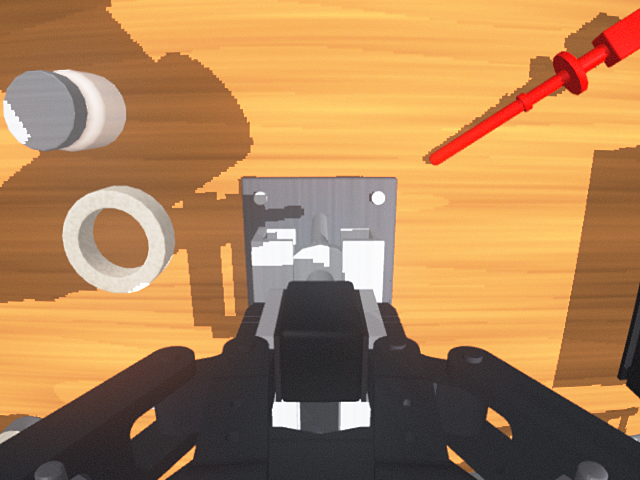

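View pics/s5.png

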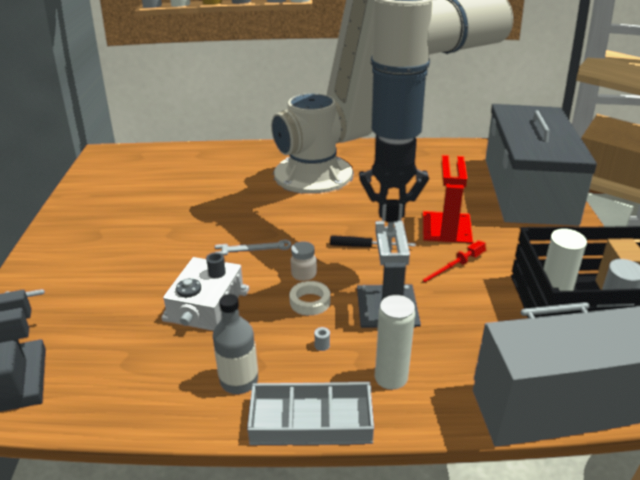

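The rod is mid-channel and held (−1.2 N ≈ its weight). The red look-alike was standing free in the first image and had already toppled before I got near; it's not in my path. I'll pull the rod fully out and then lift.

Request:
drive_tool --pt "0 0 -4 0 0 0 20" --pt "0 0 -10 0 0 0 20" --pt "0 0 -18 0 0 0 20" --pt "0 0 -26 0 0 0 20" --pt "0 0 -34 0 0 0 20" --pt "0 0 -42 0 0 0 20" --pt "0 0 -50 0 0 0 20" --pt "0 0 -57 0 0 0 20" --pt "0 0 -62 0 0 0 20" --pt "0 0 -64 0 0 0 20"

```text
time_s: 7.35
tcp_pos: [0.4815, 0.1566, 0.1989]
tcp_rot: [[0.0, 0.0, 1.0], [0.0, 1.0, -0.0], [-1.0, 0.0, 0.0]]
ft_force: [0.4, 0.2, -1.1]
gripper_width: 0.0234
```

Request:
drive_tool --pt "0 0 0 0 0 0 20" --pt "-4 0 0 0 0 0 20" --pt "-15 0 0 0 0 0 20" --pt "-30 0 0 0 0 0 20" --pt "-50 0 0 0 0 0 20" --pt "-70 0 0 0 0 0 20" --pt "-90 0 0 0 0 0 20" --pt "-105 0 0 0 0 0 20" --pt "-115 0 0 0 0 0 20" --pt "-120 0 0 0 0 0 20"

```text
time_s: 8.35
tcp_pos: [0.4824, 0.1567, 0.3201]
tcp_rot: [[0.002, 0.001, 1.0], [0.001, 1.0, -0.001], [-1.0, 0.001, 0.002]]
ft_force: [0.8, -0.3, -1.0]
gripper_width: 0.023
```

Run:
```python
from h import *
o=robot.get_obs();c=robot.get_calibration("wrist");im=robot.read_camera("wrist")
save("w6.png",im);save("s6.png",robot.read_camera("scene"));print(o['time_s'],o['tcp_pos'],o['tcp_rot'].round(4).tolist(),o['ft_force'],o['wrist_torque'],o['gripper_width'])
```

```text
8.35 [0.4823539  0.15665009 0.32014392] [[0.0016, 0.0005, 1.0], [0.0009, 1.0, -0.0005], [-1.0, 0.0009, 0.0016]] [ 0.80579296 -0.31985939 -1.04098494] [ 0.05453862 -0.00702578  0.0061694 ] 0.023033645883572765
```

View pics/w6.png

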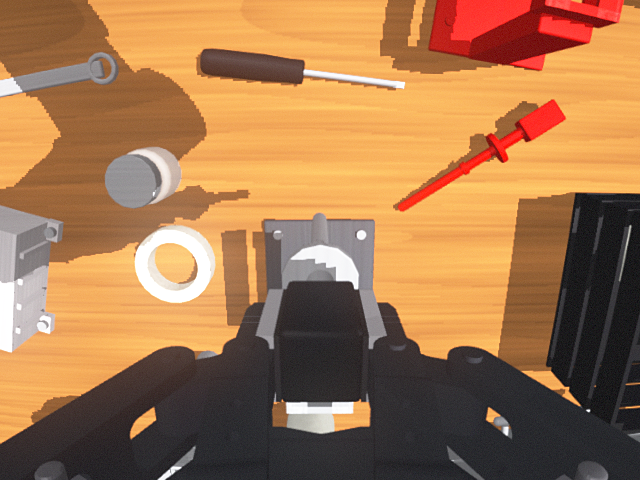

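View pics/s6.png

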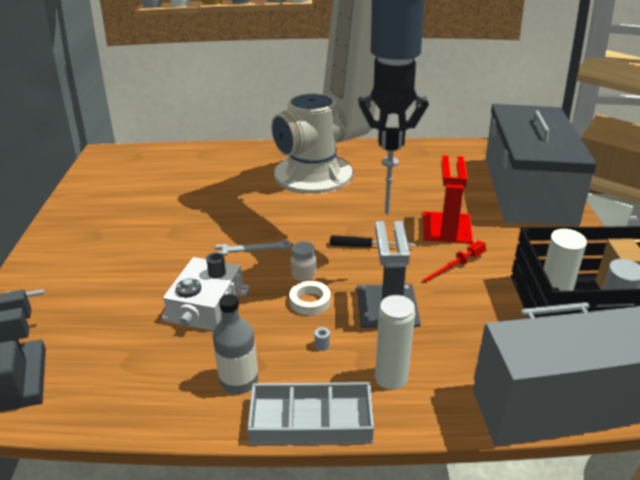

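The rod hangs free below the gripper, out of the holder (scene: collar ≈(390,161), tip ≈(388,213)). I'll check tilt and height by comparing projected and observed points.

Run:
```python
from h import *
im=cv2.imread("pics/s6.png");c=robot.get_calibration("scene")
for h in (0,80,118,167): print(h,proj(c,[.482,.1567,.3201-.1596+h/1000]).round(1))
cv2.imwrite("pics/z5.png",cv2.resize(im[115:220,360:420],None,fx=5.5,fy=5.5,interpolation=cv2.INTER_NEAREST))
a=im[115:220,350:430].astype(int)
for r in range(165,216,4):
    row=im[r,375:405].astype(int); print(r,' '.join(f"{x.min():3d}" for x in row[4:26]))
```

```text
0 [386.  213.3]
80 [387.9 178.9]
118 [388.9 161.7]
167 [390.1 138.7]
165  66  67  69  70  73  77  79  82  84  83  83  84  85  88  92 100 104  98  87  75  68  67
169  62  62  61  63  64  62  64  67  73  78  75  78  75  69  66  64  64  64  63  63  65  65
173  63  62  63  64  63  61  65  68  74  77  77  79  76  69  66  64  63  64  63  64  65  65
177  65  65  65  67  67  70  76  81  81  77  83 104 118 111  87  67  65  66  66  65  66  66
181  68  66  66  66  67  68  70  75  81  80  86  92  88  77  68  67  66  66  66  66  66  68
185  64  64  65  65  63  66  70  76  79  80  88  91  83  70  66  65  65  64  63  64  64  65
189  62  62  61  63  63  64  68  76  81  81  92  91  78  67  62  63  63  64  63  63  63  63
193  62  62  63  64  63  64  70  76  80  83  94  89  74  65  62  63  63  63  62  63  62  62
197  63  62  63  64  65  67  72  79  81  89  95  88  73  63  63  63  65  65  64  65  65  65
201  64  64  65  64  65  67  74  81  82  92  92  83  70  64  64  63  65  63  62  62  63  62
205  61  61  60  62  63  67  76  82  82  93  91  77  64  62  60  61  61  60  61  60  62  60
209  60  62  63  63  65  70  78  82  87  95  88  73  63  63  63  62  63  63  63  64  63  62
213  59  60  61  60  60  65  72  78  82  82  75  64  59  59  58  59  59  58  60  57  58  59
```

View pics/z5.png

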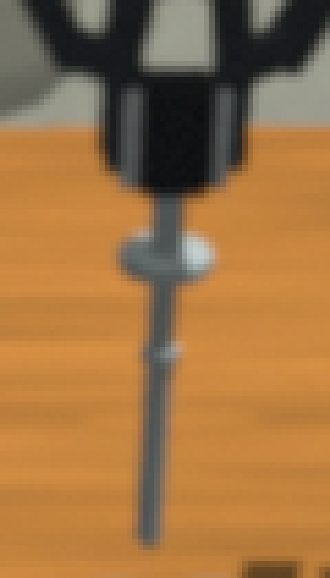

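Run:
```python
from h import *
c=robot.get_calibration("wrist");im=cv2.imread("pics/w6.png")
z0=.3201-.1596
print("tip",proj(c,[.4824,.1567,z0])," nearEdge",proj(c,[.4774,.1567,z0]), "far",proj(c,[.4874,.1567,z0]))
print("collar L/R",proj(c,[.4824,.1397,z0+.118]),proj(c,[.4824,.1737,z0+.118]),"near",proj(c,[.4654,.1567,z0+.115]))
for yaw in (0,):
  for p in [(-12,-12),(-12,12)]: print("grip",proj(c,[.4824+p[0]/1e3,.1567+p[1]/1e3,z0+.187]))
cv2.imwrite("pics/z6.png",cv2.resize(im[200:300,260:380],None,fx=6,fy=6,interpolation=cv2.INTER_NEAREST))
```

```text
tip [320.25871174 217.67951358]  nearEdge [320.2607085  210.73678307] far [320.25675463 224.56170265]
collar L/R [281.27371594 279.77599687] [358.96933948 279.80374769] near [320.1347588 240.5908779]
grip [276.17810962 332.10868293]
grip [363.67509033 332.13716493]
```

View pics/z6.png

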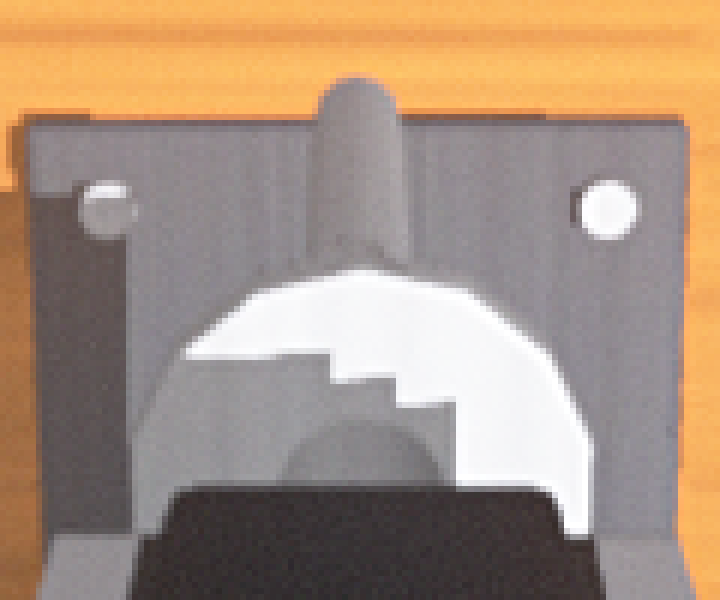

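Tilt is under about 0.5° and the heights match. Moving over the neck.

Request:
drive_tool --pt "0 -5 1 0 0 0 20" --pt "0 -15 3 0 0 0 20" --pt "0 -32 6 0 0 0 20" --pt "0 -55 10 0 0 0 20" --pt "0 -82 16 0 0 0 20" --pt "0 -110 22 0 0 0 20" --pt "0 -138 28 0 0 0 20" --pt "0 -166 34 0 0 0 20" --pt "0 -194 40 0 0 0 20" --pt "0 -220 45 0 0 0 20"

```text
time_s: 9.45
tcp_pos: [0.5266, -0.0655, 0.3182]
tcp_rot: [[-0.001, 0.001, 1.0], [-0.0, 1.0, -0.001], [-1.0, -0.0, -0.001]]
ft_force: [0.3, -0.3, -0.6]
gripper_width: 0.0234
```

Request:
drive_tool --pt "0 -25 5 0 0 0 20" --pt "0 -48 9 0 0 0 20" --pt "0 -70 13 0 0 0 20" --pt "0 -90 16 0 0 0 20" --pt "0 -107 19 0 0 0 20" --pt "0 -120 21 0 0 0 20" --pt "0 -127 22 0 0 0 20" --pt "0 -130 22 0 0 0 20" --pt "0 -130 22 0 0 0 20" --pt "0 -130 22 0 0 0 20"

```text
time_s: 10.45
tcp_pos: [0.5488, -0.193, 0.3189]
tcp_rot: [[0.0, -0.0, 1.0], [0.0, 1.0, 0.0], [-1.0, 0.0, 0.0]]
ft_force: [-0.0, 0.3, -1.6]
gripper_width: 0.0234
```

Request:
drive_tool --pt "5 0 0 0 0 0 20" --pt "15 0 0 0 0 0 20" --pt "25 0 0 0 0 0 20" --pt "32 0 0 0 0 0 20" --pt "35 0 0 0 0 0 20" --pt "35 0 0 0 0 0 20" --pt "35 0 0 0 0 0 20" --pt "35 0 0 0 0 0 20"

```text
time_s: 11.25
tcp_pos: [0.549, -0.1935, 0.2843]
tcp_rot: [[0.001, 0.0, 1.0], [-0.0, 1.0, -0.0], [-1.0, -0.0, 0.001]]
ft_force: [-0.6, -0.0, -0.7]
gripper_width: 0.0235
```

Run:
```python
from h import *
o=robot.get_obs();c=robot.get_calibration("wrist");np.save("w7.npy",c['T']);im=robot.read_camera("wrist")
save("w7.png",im);save("s7.png",robot.read_camera("scene"));save("t7.png",robot.read_camera("top"));print(o['time_s'],o['tcp_pos'],o['tcp_rot'].round(4).tolist(),o['ft_force'],o['gripper_width'])
w=cv2.imread("pics/w7.png");s=cv2.imread("pics/s7.png");t=cv2.imread("pics/t7.png")
Z=lambda a:cv2.resize(a,(400,500),interpolation=cv2.INTER_NEAREST)
cv2.imwrite("pics/z7.png",np.hstack([Z(w[190:290,280:360]),Z(s[190:290,180:260])]))
cv2.imwrite("pics/z7t.png",cv2.resize(t[200:280,380:480],None,fx=6,fy=6,interpolation=cv2.INTER_NEAREST))
```

```text
11.25 [ 0.54901008 -0.19353916  0.28427835] [[0.0009, 0.0004, 1.0], [-0.0003, 1.0, -0.0004], [-1.0, -0.0003, 0.0009]] [-0.56672438 -0.02030208 -0.69450709] 0.023495098017442425
```

View pics/z7.png

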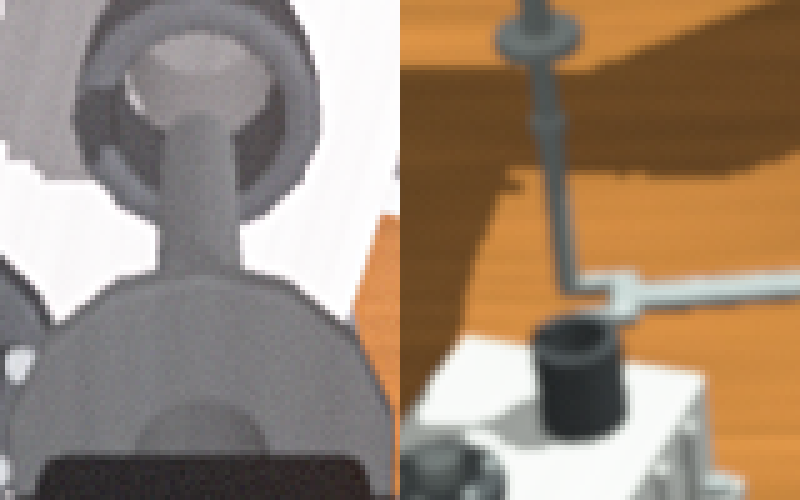

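View pics/z7t.png

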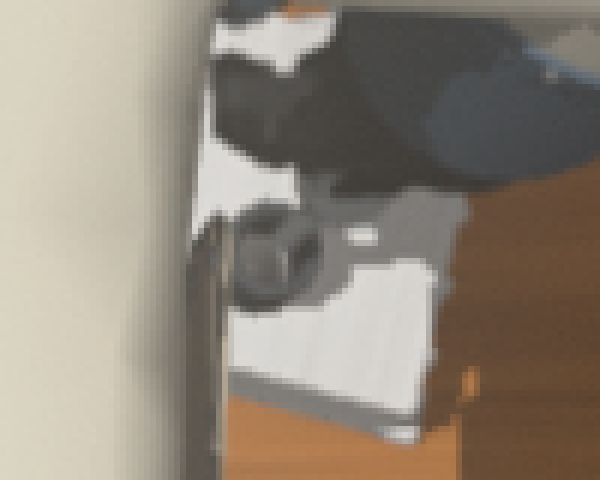

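View pics/w7.png

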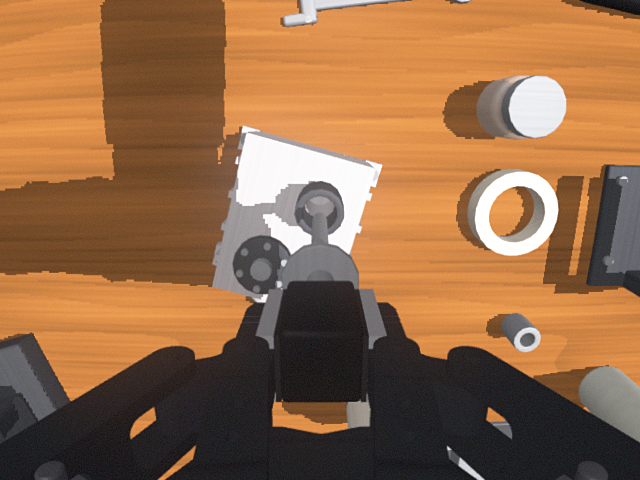

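Run:
```python
from h import *
w=cv2.imread("pics/w7.png");s=cv2.imread("pics/s7.png")
cv2.imwrite("pics/z8.png",cv2.resize(w[175:250,285:355],None,fx=8,fy=8,interpolation=cv2.INTER_CUBIC))
cv2.imwrite("pics/z9.png",cv2.resize(s[190:285,190:245],None,fx=6,fy=6,interpolation=cv2.INTER_CUBIC))
```

```text
(no output)
```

View pics/z8.png

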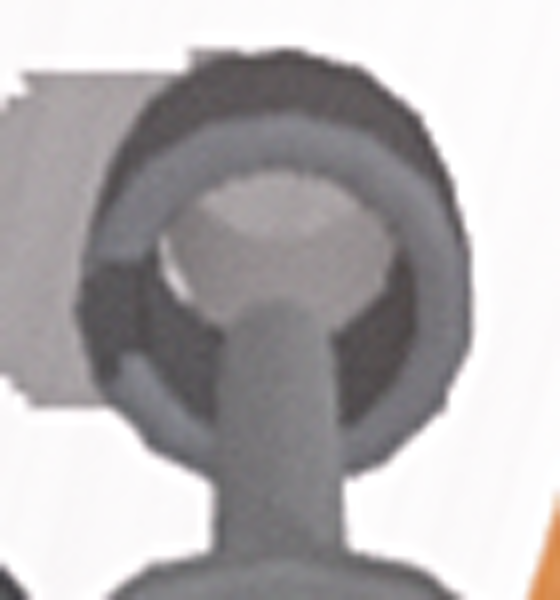

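View pics/z9.png

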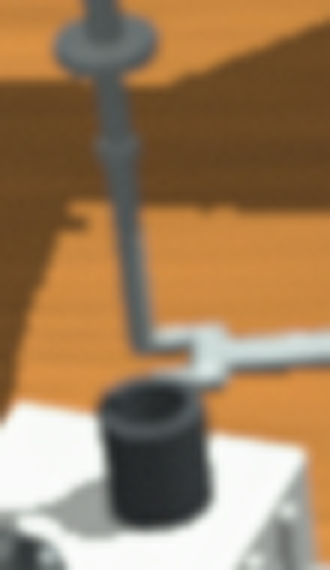

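Run:
```python
from h import *
c=robot.get_calibration("wrist");c['T']=np.load("w7.npy");s=robot.get_calibration("scene")
zt=.2843-.1596
print("rim w",onz(c,318.9,211.9,.105).round(4)," rimL/R",onz(c,294.5,211.9,.105).round(4),onz(c,343.2,211.9,.105).round(4))
e=onz(c,319.5,211.7,zt);print("tip w near edge",e.round(4),"centre x",e[0]+.005)
print("rim s",onz(s,215.0,257.7,.105).round(4))
R=np.array([190,190])
for h,(x,y) in {"tip":(146,345),"ring":(116,160),"collar":(105,45)}.items():
    u,v=190+x/6-.5,190+y/6-.5
    # intersect with plane x=.549
    o,d=ray(s,u,v);P=o+d*(.549-o[0])/d[0];print(h,(round(u,1),round(v,1)),P.round(4), "pred", proj(s,[.549,-.1935,zt+dict(tip=0,ring=.08,collar=.118)[h]]).round(1))
```

```text
rim w [ 0.5497 -0.1947  0.105 ]  rimL/R [ 0.5497 -0.213   0.105 ] [ 0.5497 -0.1764  0.105 ]
tip w near edge [ 0.5452 -0.1942  0.1247] centre x 0.5501659235089773
rim s [ 0.5537 -0.1914  0.105 ]
tip (213.8, 247.0) [ 0.549  -0.1919  0.1279] pred [213.2 248.3]
ring (208.8, 216.2) [ 0.549  -0.1938  0.2005] pred [208.7 214.3]
collar (207.0, 197.0) [ 0.549  -0.1926  0.2432] pred [206.5 197.2]
```

Both views put the rod within about 0.7 mm of the neck's centre. Lowering.

Request:
drive_tool --pt "2 -0.3 -0.4 0 0 0 20" --pt "6 -0.3 -0.4 0 0 0 20" --pt "12 -0.3 -0.4 0 0 0 20" --pt "18 -0.3 -0.4 0 0 0 20" --pt "24 -0.3 -0.4 0 0 0 20" --pt "30 -0.3 -0.4 0 0 0 20" --pt "36 -0.3 -0.4 0 0 0 20" --pt "41 -0.3 -0.4 0 0 0 20" --pt "44 -0.3 -0.4 0 0 0 20" --pt "45 -0.3 -0.4 0 0 0 20"

```text
time_s: 12.4
tcp_pos: [0.5483, -0.1937, 0.2384]
tcp_rot: [[-0.001, 0.0, 1.0], [0.0, 1.0, -0.0], [-1.0, 0.0, -0.001]]
ft_force: [-0.5, 0.1, -1.3]
gripper_width: 0.0234
```

Request:
drive_tool --pt "0 0 0 0 0 0 20" --pt "0 0 0 0 0 0 20"

```text
time_s: 12.6
tcp_pos: [0.5485, -0.1938, 0.2391]
tcp_rot: [[0.0, 0.0, 1.0], [-0.0, 1.0, -0.0], [-1.0, -0.0, 0.0]]
ft_force: [0.1, 0.6, -1.1]
gripper_width: 0.0236
```

Run:
```python
from h import *
o=robot.get_obs();c=robot.get_calibration("wrist");np.save("w8.npy",c['T']);im=robot.read_camera("wrist")
save("w8.png",im);save("s8.png",robot.read_camera("scene"));print(o['time_s'],o['tcp_pos'],o['tcp_rot'].round(4).tolist(),o['ft_force'],o['gripper_width'])
w=cv2.imread("pics/w8.png");s=cv2.imread("pics/s8.png")
Z=lambda a:cv2.resize(a,(400,500),interpolation=cv2.INTER_CUBIC)
cv2.imwrite("pics/z10.png",np.hstack([Z(w[180:280,280:360]),Z(s[210:285,185:245])]))
```

```text
12.6 [ 0.54854269 -0.19380381  0.23907373] [[0.0005, 0.0003, 1.0], [-0.0002, 1.0, -0.0003], [-1.0, -0.0002, 0.0005]] [ 0.13336067  0.55583416 -1.12435206] 0.023588315076962886
```

View pics/z10.png

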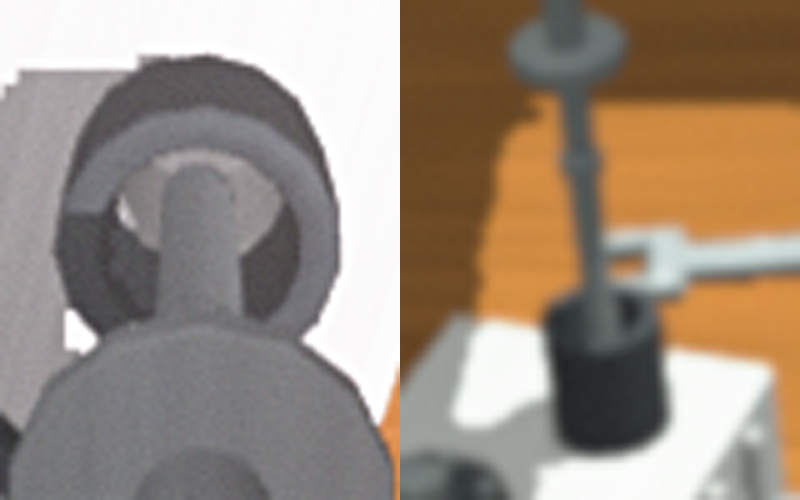

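The rod is inside the bore with a clear gap all round (wrist: rim centre x≈198 and rod x≈200 in the crop; scene: 604 and 600). Continuing down.

Request:
drive_tool --pt "2 0.2 0.2 0 0 0 20" --pt "7 0.2 0.2 0 0 0 20" --pt "13 0.2 0.2 0 0 0 20" --pt "20 0.2 0.2 0 0 0 20" --pt "27 0.2 0.2 0 0 0 20" --pt "34 0.2 0.2 0 0 0 20" --pt "41 0.2 0.2 0 0 0 20" --pt "47 0.2 0.2 0 0 0 20" --pt "51.5 0.2 0.2 0 0 0 20" --pt "54 0.2 0.2 0 0 0 20"

```text
time_s: 13.7
tcp_pos: [0.5485, -0.1935, 0.1842]
tcp_rot: [[-0.001, 0.0, 1.0], [0.0, 1.0, -0.0], [-1.0, 0.0, -0.001]]
ft_force: [0.3, -0.1, -2.4]
gripper_width: 0.0232
```

Request:
drive_tool --pt "0 0 0 0 0 0 20" --pt "0 0 0 0 0 0 20" --pt "0 0 0 0 0 0 20"

```text
time_s: 14.0
tcp_pos: [0.5488, -0.1936, 0.1852]
tcp_rot: [[0.001, 0.0, 1.0], [-0.0, 1.0, -0.0], [-1.0, -0.0, 0.001]]
ft_force: [-0.5, -0.2, -0.9]
gripper_width: 0.0234
```

Run:
```python
from h import *
o=robot.get_obs();c=robot.get_calibration("wrist");np.save("w9.npy",c['T']);im=robot.read_camera("wrist")
save("w9.png",im);save("s9.png",robot.read_camera("scene"));print(o['time_s'],o['tcp_pos'],o['tcp_rot'].round(4).tolist(),o['ft_force'],o['wrist_torque'],o['gripper_width'])
w=cv2.imread("pics/w9.png");s=cv2.imread("pics/s9.png")
Z=lambda a:cv2.resize(a,(400,500),interpolation=cv2.INTER_CUBIC)
cv2.imwrite("pics/z11.png",np.hstack([Z(w[180:280,280:360]),Z(s[235:285,195:235])]))
```

```text
14.0 [ 0.54882114 -0.19361339  0.18518519] [[0.0007, 0.0003, 1.0], [-0.0002, 1.0, -0.0003], [-1.0, -0.0002, 0.0007]] [-0.47785043 -0.21781867 -0.94054922] [-0.00979614  0.02537151  0.00473798] 0.023437128428787635
```

View pics/z11.png

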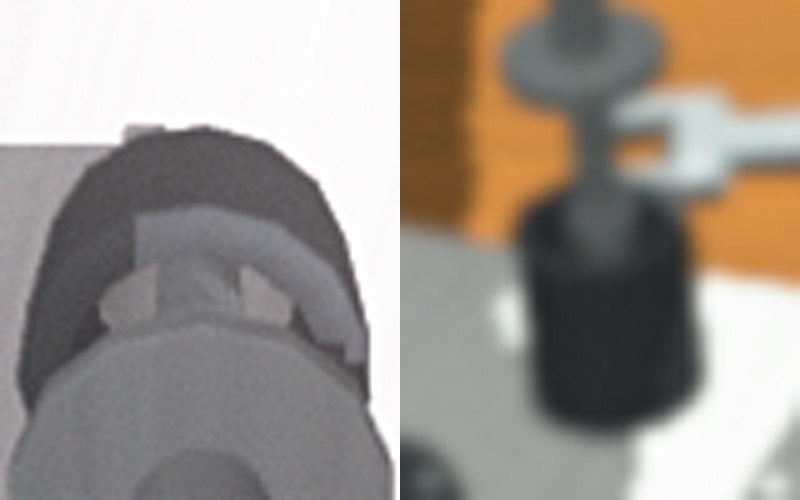

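View pics/s9.png

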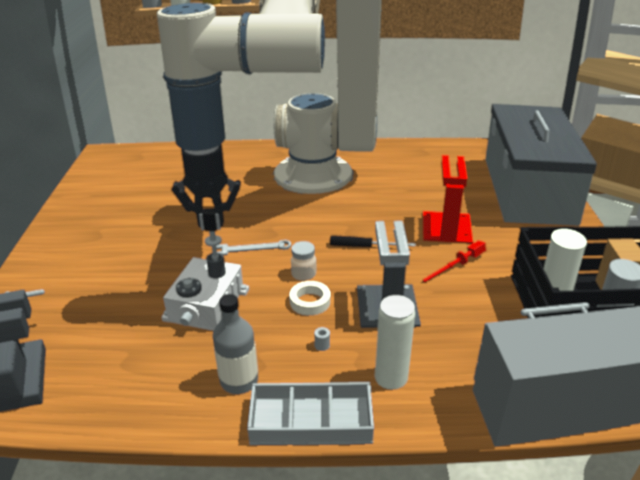

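Run:
```python
from h import *
s=robot.get_calibration("scene")
for t in (.0245,.0255): print(proj(s,[.549,-.1936,t+.118]).round(2),proj(s,[.549,-.1936,t+.08]).round(2))
print("rim from w", proj(s,[.5498,-.1944,.105]).round(2))
im=robot.read_camera("scene"); 
a=cv2.resize(im[225:275,195:235],(640,800),interpolation=cv2.INTER_CUBIC)[:600]
a=cv2.convertScaleAbs(a,alpha=1.8,beta=10); save("z12.png",a)
print(robot.get_obs()['tcp_pos'])
```

```text
[212.19 240.99] [214.26 256.55]
[212.14 240.57] [214.21 256.15]
rim from w [213.79 256.58]
[ 0.54872981 -0.19354518  0.1850274 ]
```

View pics/z12.png

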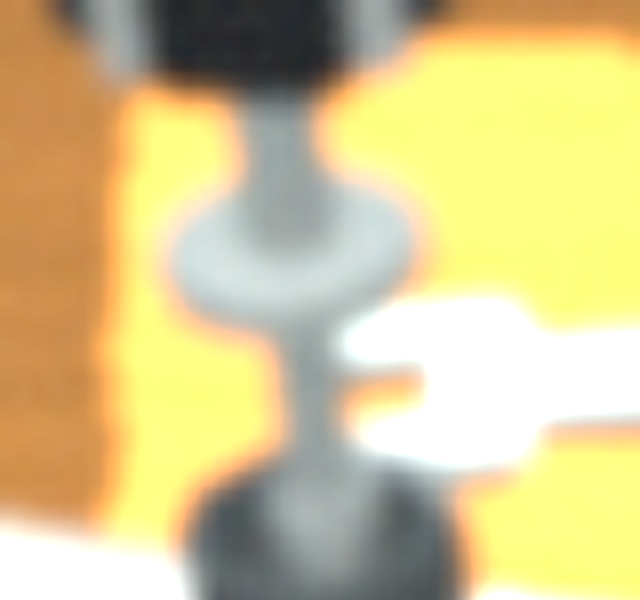

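Collar row 240.4 against 240.6 predicted, and ring column 214.6 against rim 214.8: centred, with the ring about 0.5 mm high. I'll lower 0.5 mm and let it settle.

Request:
drive_tool --pt "0.5 0 0.3 0 0 0 20" --pt "0.5 0 0.3 0 0 0 20" --pt "0.5 0 0.3 0 0 0 20" --pt "0.5 0 0.3 0 0 0 20" --pt "0.5 0 0.3 0 0 0 20" --pt "0.5 0 0.3 0 0 0 20" --pt "0.5 0 0.3 0 0 0 20" --pt "0.5 0 0.3 0 0 0 20"

```text
time_s: 14.95
tcp_pos: [0.5489, -0.1935, 0.1843]
tcp_rot: [[0.0, 0.0, 1.0], [-0.0, 1.0, -0.0], [-1.0, -0.0, 0.0]]
ft_force: [-0.4, -0.2, -1.4]
gripper_width: 0.0236
```

Run:
```python
from h import *
o=robot.get_obs();print(o['time_s'],o['tcp_pos'],o['ft_force'],o['wrist_torque'],o['gripper_width'],np.abs(o['dq']).max())
robot.job_done()
o=robot.get_obs();print(o['time_s'],o['tcp_pos'],o['ft_force'])
```

```text
14.95 [ 0.54892053 -0.19354824  0.18428244] [-0.36343368 -0.16352302 -1.37117731] [ 0.03169247  0.01795228 -0.03652788] 0.023596686504088495 0.0935691791677827
the job is handed in; nothing more can be done
the job is handed in; nothing more can be done
```

I gripped the dip rod by its square grip, slid it out of the holder's open end and lowered it into the filler neck. I handed the job in at about 15 s, with the gripper alone holding the rod still.

**Last checks**
- **Ring height:** about level with the rim, to within about 1 mm. This comes from the distances moved and the collar's position in the scene image, taken just before a final 0.5 mm lowering.
- **Centring:** within about 1 mm. While the rod was going in, the wrist camera put it up to 0.7 mm to one side and the scene camera up to 0.9 mm to the other. The last zoomed scene image, also before the final lowering, showed ring and rim within 0.2 px.
- **Contact:** the wrist force was about the rod's weight (−1.4 N), with side forces under 0.5 N, so nothing suggests it touches the neck or gearbox.

**Other things to know**
- **Measurement mismatch:** the neck's rim measured about 36.5 mm across instead of 38 mm. I put this down to blurred edges in the image.
- **Red look-alike rod:** it stood upright in the first image and had fallen over before the arm came near it. I did not touch it.

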